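# Put the buffing-head valve in float

### The job

The buffing head has to ride on the work by its own weight, so put its hydraulic valve in float: push the lever with the red knob towards the yellow end of its gate, on past the stiff detent, until it drops into the float notch and stays there by itself. Leave the lever with the blue knob in neutral.

Things in the scene. Friction and masses are not known exactly. Their poses are not given: they have to be found in the camera images.
- red_valve: Grey hydraulic valve with a red-knobbed lever, bolted to the bench; base plate 150 x 90 x 8 mm. Origin: bench level, under the lever's pivot (62 mm up, axis y). x: level, the way to push for float, within 20 deg of straight ahead; z up. Lever: 11 mm rod, 36 mm ball knob, its centre at x = 140*sin(q-0.35), y = 0, z = 62+140*cos(q-0.35) mm at joint value q (189 to 202 mm up throughout).
- red_lever (a joint): Red-knobbed lever's angle q in rad: 0 neutral (leaning 0.35 rad to -x), + towards +x of red_valve. Starts at -0.08 to 0.12. Light (1 N at the knob) up to about 0.2, then a detent resists with up to about 10 N, most at 0.2 to 0.3; let go short of its crest (0.46) the lever springs back, past it the lever is drawn into the float notch at about 0.71 and held there. Hard stops at -0.12 and 0.79.
- blue_valve: The same valve but with a blue knob; same origin and axes. The valves stand side by side, 220 to 460 mm apart across the bench; either may be the left one. On both, two steel rails flank the lever's rod up to 130 mm above the bench; their yellow end marks the float notch. Two pipes at the back reach x = +97 mm. Other things on the bench are up to 170 mm tall.
- blue_lever (a joint): Blue-knobbed lever's angle in rad, same meaning and feel as the red one. Starts at -0.08 to 0.12, in neutral, where it must be left.

How it is judged (in metres and radians):
At the end, for the whole second after the job is handed in: The red-knobbed lever rests in its float notch (joint above 0.62 rad; the notch is at about 0.71) and is still; the blue-knobbed lever is in neutral (below 0.25 rad) (value of joint red_lever above 0.62 rad and velocity of joint red_lever between -0.1 and 0.1 rad/s and value of joint blue_lever below 0.25 rad); the robot touches nothing.
It fails at once if the blue-knobbed lever is pushed out of neutral (beyond 0.25 rad) (value of joint blue_lever above 0.25 rad).
It also fails if it takes over 29 s, if anything falls off the work surface, if the arm or the gripper's body presses on something with over 40 N, if the wrist force passes 120 N, or if a joint passes its speed limit or range.

### The arm

A 6-joint arm with a two-finger parallel gripper is mounted at the origin on a cart in front of the work surface, level with it; the furniture and walls round the work are solid. World frame = base frame: x ahead of the robot, y to its left, z up, the work surface at z = 0. Lengths are in m, angles in degrees, forces in N, time in s.
With the tool pointing down it reaches from about 0.35 to 0.875 m from the base axis. Payload 4.2 kg.
Tool frame: the origin (TCP) lies on the centre line of the jaws, within the pads' length; the fingertips stand tip_reach ahead of it and the grasp point (between the pads) is the TCP (tip_reach is the distance from the TCP to the fingertips, in m); z points along the fingers, y is the line along which they close (so a half turn about z gives the same grasp; the last joint's range is limited). The gripper opens to 87 mm and grips with 3 to 60 N. Pads are 19 mm wide; open, the fingers measure 117 mm over their backs; the gripper's body (75 mm by 190 mm) begins 51 mm behind the grasp point.
Start: joints at [88.786, 22.042, 0.453, 0, -68.411, -14.817], TCP at [0.173, 0.601, 0.242] pointing down, gripper open.
Joint ranges: [-179.83, 179.83], [-69.29, 118.12], [-61.27, 80.66], [-181.25, 117.63], [-171.15, -9.14], [-177.46, 177.46]. Speed limits (degrees/s): [159.86, 159.86, 180, 180, 180, 180].

### API

Orientations are given as a 3x3 rotation matrix whose columns are the frame's x, y, z axes.
In Python, from station import sense, capture, finish_job, tip_reach gives the robot as it stands.
- The arm moves only by the tool arm_command, never from a script. Its argument "deltas" is a list of rows, each a list of 7 numbers: the turn, a rotation vector about the tool's x, y, z in rad, then the shift along the tool's x, y, z in cm, then the closure, from -1 (fully open) to 1 (shut), so that 0 is half open. In form: [[rx, ry, rz, dx, dy, dz, hand], ...]. A call has 1 to 8 rows; each row is the pose to reach, as a shift and turn from the pose commanded when the call began, along the tool's axes at that moment; what a row does not reach only later rows make up. A row lasts 1/12 s, in which the tool goes at most 41.7 mm and 7.16 degrees, less where a joint would pass 70% of its speed; a pose out of reach is approached as far as the arm can. A call with a gripper value outside its range is refused whole. The fingers move at their own pace and stop on an object; the grip force is fixed at half the most. Time passes only in rows, so rows that repeat a pose let the fingers close. It gives the time, the measured TCP pose, the force, the opening and the grip force at its end, in the units of the state.
- sense(): the state, without advancing time (a new reading comes with each control period).
- capture(name): name is "scene" or "top"; returns a dict with "pixels" (384x512x3 uint8, blue, green, red), "fovy" (degrees; the focal length in pixels is half the picture's height over the tangent of half this angle, whatever the lens; pixels are square), "cx", "cy" (the principal point, pixels), "rvec" (rotation vector, rad) and "tvec" (3), from world to camera coordinates, as OpenCV has them. Camera axes: x right, y down, z forward; pixel columns grow to the right and rows downward; lengths in m; the calibration is good to about 2 mm. A picture is of the moment at which its call begins. There is no depth.
- finish_job(): hands the job in; it is judged then, once.
The state is a dict: "time_s": time; "joints": joint angles; "joint_velocities": joint speeds; "effort": joint torques, N m; "tcp_pos": TCP position; "ee_rot": TCP orientation; "wrist_force": force on the tool from outside, world axes, zero at the start; "moment": the same for the moment, N m; "gripper_width": opening from 0.0 (shut) to 1.0 (fully open); "gripper_force": force on a finger pad.
Only numpy, scipy, OpenCV 4.12 (cv2) and the standard library are available. Lean on these libraries where they do the work, as an engineer would, in place of code of your own. Each camera call takes 0.05 s, during which the arm holds its last target. There are 200 camera calls.

## Working session

There is one attempt and no reset: what is moved stays moved. The work goes in short steps, Python scripts to look and compute and a tool call to move; the robot and the scene stay as the last step left them, time stands still between calls to the robot, and variables do not carry over. Pictures are saved under pics/ and viewed, at most 10 in all, crops included, and the job is handed in when it is done.

Besides the shell and the picture viewer there is one more tool, called after "Call:" as a command line: name --pt "numbers of a row" for each row, then --argument value for the rest. arm_command: Moves the arm, as the interface text tells. Its arguments: {"type":"object","properties":{"deltas":{"type":"array"}},"required":["deltas"]}

```bash
mkdir -p pics; cat > h.py <<'E'
import numpy as np, cv2
from station import sense, capture, finish_job, tip_reach
def ray(c,u,v):
    f=c["pixels"].shape[0]/2/np.tan(np.radians(c["fovy"])/2)
    R=cv2.Rodrigues(np.array(c["rvec"],float))[0]; t=np.array(c["tvec"],float).ravel()
    d=R.T@np.array([(u-c["cx"])/f,(v-c["cy"])/f,1]); return -R.T@t,d/np.linalg.norm(d)
def onz(c,u,v,z):
    o,d=ray(c,u,v); return o+d*(z-o[2])/d[2]
def cross(a,b):
    (o,d),(p,e)=a,b
    s=np.linalg.lstsq(np.c_[d,-e],p-o,rcond=None)[0]
    x,y=o+d*s[0],p+e*s[1]; return (x+y)/2,np.linalg.norm(x-y)
def blobs(img,col):
    h=cv2.cvtColor(img,cv2.COLOR_BGR2HSV)
    H={'red':[(0,8),(172,180)],'blue':[(100,128)],'yellow':[(20,35)]}[col]
    m=sum(cv2.inRange(h,(a,110,50),(b,255,255)) for a,b in H)
    n,_,s,ce=cv2.connectedComponentsWithStats(m)
    return [(ce[i].round(1).tolist(),s[i].tolist()) for i in range(1,n) if s[i,4]>25]
E
python3 - <<'E'
from h import *
print(tip_reach, sense()["ee_rot"], sense()["time_s"])
for n in("scene","top"):
    c=capture(n); cv2.imwrite(f"pics/{n}0.png",c["pixels"]); print(n,ray(c,256,192))
    for k in("red","blue","yellow"): print(k,blobs(c["pixels"],k))
E
```

```text
0.019 [[ 9.61065623e-01 -2.76319751e-01 -5.13311000e-04]
 [-2.76320211e-01 -9.61063266e-01 -2.13059980e-03]
 [ 9.54024590e-05  2.18948443e-03 -9.99997599e-01]] 0.0
scene (array([-0.06181873, -0.70252398,  0.79706133]), array([ 0.48180645,  0.61572282, -0.62349656]))
red [([365.6, 25.4], [359, 20, 16, 16, 137]), ([351.0, 107.9], [318, 87, 74, 42, 1414]), ([188.6, 128.7], [181, 121, 16, 16, 208]), ([345.2, 161.5], [339, 148, 13, 22, 157]), ([466.6, 238.3], [452, 225, 28, 28, 504])]
blue [([403.3, 23.7], [394, 13, 19, 24, 309]), ([320.3, 156.5], [289, 138, 56, 42, 1150]), ([303.7, 192.4], [295, 184, 18, 18, 264])]
yellow [([1.8, 151.8], [0, 148, 5, 8, 34]), ([215.0, 185.4], [212, 182, 7, 8, 42]), ([391.4, 194.1], [381, 191, 19, 10, 85]), ([384.8, 206.5], [378, 204, 14, 7, 52]), ([324.2, 253.1], [321, 249, 8, 9, 51]), ([437.5, 353.4], [413, 291, 62, 93, 720]), ([481.1, 325.6], [475, 322, 14, 10, 48])]
top (array([0.41019235, 0.00744844, 0.98053736]), array([ 0.14216585, -0.01415083, -0.9897417 ]))
red [([226.3, 31.8], [167, 7, 114, 52, 4303]), ([178.0, 42.6], [173, 39, 11, 9, 84]), ([296.3, 117.0], [290, 110, 14, 15, 171]), ([152.3, 240.1], [143, 231, 20, 20, 317])]
blue [([163.5, 83.1], [135, 63, 58, 42, 2231]), ([344.8, 218.8], [336, 210, 19, 19, 282])]
yellow [([448.2, 73.2], [437, 72, 27, 4, 76]), ([211.8, 79.9], [206, 77, 12, 6, 44]), ([216.6, 88.4], [210, 85, 14, 8, 78]), ([250.0, 103.4], [244, 100, 14, 9, 81]), ([325.9, 176.9], [324, 174, 5, 7, 28]), ([342.9, 177.0], [341, 174, 5, 7, 26]), ([155.6, 194.2], [154, 191, 4, 7, 26]), ([173.0, 194.5], [171, 191, 5, 8, 28])]
```

View pics/scene0.png

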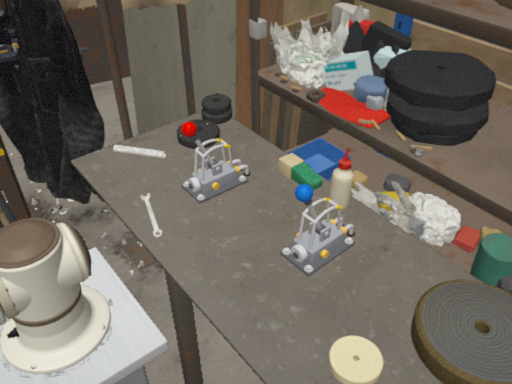

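View pics/top0.png

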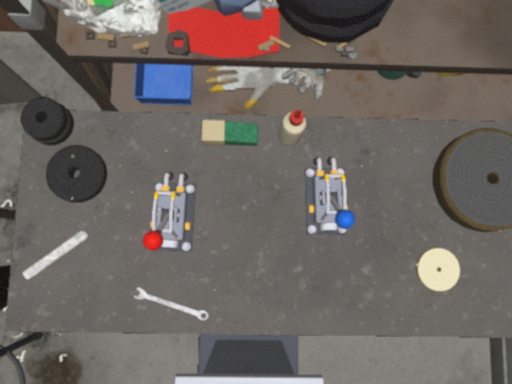

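The scene view shows the red knob at (189,129) and the blue at (304,192). In the top view red is at (152,240) and blue at (345,219). In both views the yellow rail ends are on the far side, and the arm is out of view to the left.

```bash
python3 - <<'E'
from h import *
s=capture("scene");t=capture("top")
for k,a,b in(("red",(188.6,128.7),(152.3,240.1)),("blue",(303.7,192.4),(344.8,218.8))):
    print(k,cross(ray(s,*a),ray(t,*b)),onz(t,*b,.193))
# yellow rail ends (z~.13 or lower) & base plate in top
for p in((155.6,194.2),(173,194.5),(325.9,176.9),(342.9,177)): print(p,onz(t,*p,.125))
# base plate contour: bolts white corners
im=cv2.resize(t["pixels"][150:280,110:390],None,fx=2.8,fy=2.8,interpolation=cv2.INTER_CUBIC); cv2.imwrite("pics/crop.png",im)
E
```

```text
red (array([0.43234659, 0.17993435, 0.19145317]), np.float64(0.0017102251836867018)) [0.4330187  0.17912423 0.193     ]
blue (array([ 0.47701185, -0.1655097 ,  0.19264887]), np.float64(0.0013723759611857086)) [ 0.47753797 -0.16585717  0.193     ]
(155.6, 194.2) [0.52462851 0.19195312 0.125     ]
(173, 194.5) [0.52473501 0.15801406 0.125     ]
(325.9, 176.9) [ 0.5664029  -0.14363132  0.125     ]
(342.9, 177) [ 0.56694656 -0.17774033  0.125     ]
```

View pics/crop.png

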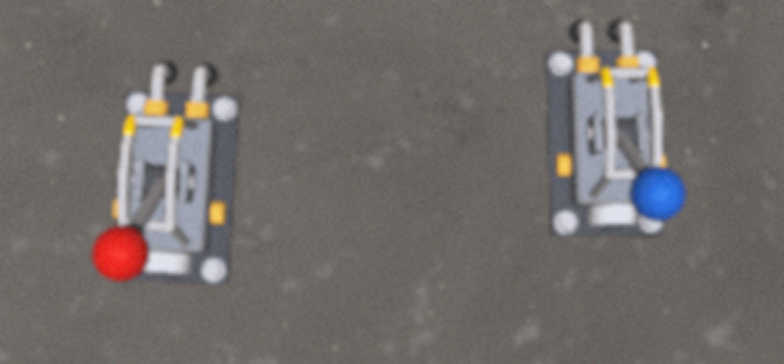

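Call:
arm_command --pt "0 0 -0.03 2 2.2 0 1" --pt "0 0 -0.06 4 4.3 0 1" --pt "0 0 -0.09 6 6.5 0 1" --pt "0 0 -0.12 8 8.6 0 1" --pt "0 0 -0.15 10 10.8 0 1" --pt "0 0 -0.18 12 12.9 0 1" --pt "0 0 -0.2 14 15.1 0 1" --pt "0 0 -0.22 16 17.2 0 1"

```text
time_s: 0.87
tcp_pos: [0.2791, 0.3896, 0.2415]
ee_rot: [[0.998, -0.058, -0.0], [-0.058, -0.998, -0.0], [-0.0, 0.0, -1.0]]
wrist_force: [1.6, 1.0, 0.0]
gripper_width: 0.48
gripper_force: 0.0
```

Call:
arm_command --pt "0 0 0 1.7 2.9 0 1" --pt "0 0 0 3.4 5.8 0 1" --pt "0 0 0 5.1 8.7 0 1" --pt "0 0 0 6.8 11.6 0 1" --pt "0 0 0 8.5 14.5 0 1" --pt "0 0 0 10.2 17.4 0 1" --pt "0 0 0 11.8 20.1 0 1" --pt "0 0 0 11.8 20.1 0 1"

```text
time_s: 1.53
tcp_pos: [0.3854, 0.1797, 0.2415]
ee_rot: [[0.998, -0.065, -0.001], [-0.065, -0.998, -0.001], [-0.001, 0.001, -1.0]]
wrist_force: [-0.3, -0.2, -1.3]
gripper_width: 0.014
gripper_force: 0.0
```

Call:
arm_command --pt "0 0 0 0 0 1.5 1" --pt "0 0 0 0 0 3 1" --pt "0 0 0 0 0 4 1" --pt "0 0 0 0 0 4 1"

```text
time_s: 1.87
tcp_pos: [0.3834, 0.1826, 0.1995]
ee_rot: [[0.998, -0.06, -0.004], [-0.06, -0.998, -0.003], [-0.004, 0.003, -1.0]]
wrist_force: [-0.5, -0.8, -0.2]
gripper_width: 0.006
gripper_force: 0.0
```

```bash
python3 - <<'E'
from h import *
s=sense(); print(s["tcp_pos"],s["wrist_force"],s["gripper_width"])
s=capture("scene");t=capture("top")
a=blobs(s["pixels"],"red");b=blobs(t["pixels"],"red");print(a,b)
im=np.hstack([cv2.resize(s["pixels"][60:260,110:310],(400,400)),cv2.resize(t["pixels"][150:350,80:280],(400,400))]);cv2.imwrite("pics/near.png",im)
E
```

```text
[0.38336414 0.18256039 0.19954857] [-0.53253969 -0.83454852 -0.16636068] 0.006046204085741907
[([350.2, 22.8], [349, 19, 4, 9, 26]), ([365.7, 25.4], [359, 19, 16, 17, 138]), ([350.9, 107.9], [318, 87, 74, 42, 1417]), ([189.3, 130.7], [181, 125, 16, 12, 147]), ([345.1, 161.4], [339, 148, 13, 22, 160]), ([466.7, 238.3], [452, 225, 28, 27, 498])] [([226.3, 31.8], [167, 7, 114, 52, 4294]), ([178.0, 42.7], [173, 39, 11, 9, 85]), ([296.5, 116.8], [290, 109, 15, 16, 177]), ([152.4, 238.9], [143, 231, 20, 16, 274])]
```

View pics/near.png

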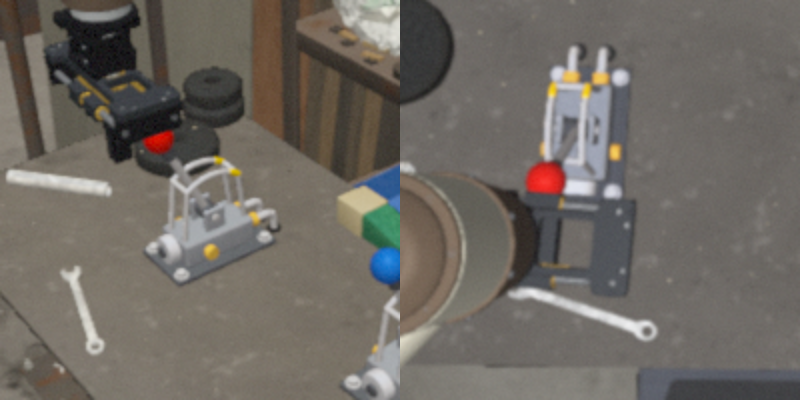

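The picture shows the closed fingers just behind the red knob on its robot side: about (150,150) in the left half and (545,190) in the right half. The way ahead is clear, so I'll push along tool x.

Call:
arm_command --pt "0 0 0 0.8 0 0 1" --pt "0 0 0 1.6 0 0 1" --pt "0 0 0 2.4 0 0 1" --pt "0 0 0 3.2 0 0 1" --pt "0 0 0 4.0 0 0 1" --pt "0 0 0 4.8 0 0 1" --pt "0 0 0 5.6 0 0 1" --pt "0 0 0 6.4 0 0 1"

```text
time_s: 2.63
tcp_pos: [0.4486, 0.1792, 0.2014]
ee_rot: [[0.998, -0.06, -0.002], [-0.06, -0.998, -0.001], [-0.002, 0.001, -1.0]]
wrist_force: [-9.4, 0.6, 7.1]
gripper_width: 0.007
gripper_force: 4.9
```

```bash
python3 - <<'E'
from h import *
s=sense(); print(s["tcp_pos"],s["wrist_force"])
s=capture("scene");t=capture("top")
print([b for b in blobs(s["pixels"],"red") if b[0][0]<300 and b[0][1]>110],[b for b in blobs(t["pixels"],"red") if b[0][1]>130])
# red base bolts (white, z~.012) -> axis and centre
for p in((137,103),(224,108),(213,269)): print(onz(t,110+p[0]/2.8,150+p[1]/2.8,.014))
E
```

```text
[0.44861579 0.17920859 0.20138542] [-9.37240836  0.58343267  7.13015458]
[([205.8, 122.3], [200, 118, 13, 9, 78])] []
[0.55623419 0.20935789 0.014     ]
[0.55367247 0.14053805 0.014     ]
[0.42650562 0.14423462 0.014     ]
```

Call:
arm_command --pt "0 0 0 0.8 0 -0.2 1" --pt "0 0 0 1.6 0 -0.4 1" --pt "0 0 0 2.4 0 -0.5 1" --pt "0 0 0 3.2 0 -0.5 1" --pt "0 0 0 4.0 0 -0.5 1" --pt "0 0 0 4.6 0 -0.5 1" --pt "0 0 0 5.2 0 -0.4 1" --pt "0 0 0 5.2 0 -0.4 1"

```text
time_s: 3.4
tcp_pos: [0.5021, 0.1766, 0.2056]
ee_rot: [[0.998, -0.06, 0.001], [-0.06, -0.998, 0.0], [0.001, -0.0, -1.0]]
wrist_force: [0.2, 0.1, -0.1]
gripper_width: 0.005
gripper_force: 0.0
```

```bash
python3 - <<'E'
from h import *
s=sense(); print(s["tcp_pos"],s["wrist_force"])
s=capture("scene");t=capture("top")
print([b for b in blobs(s["pixels"],"red") if b[0][0]<300 and b[0][1]>80],[b for b in blobs(t["pixels"],"red") if b[0][1]>130])
cv2.imwrite("pics/push.png",cv2.resize(s["pixels"][60:260,110:310],(500,500)))
E
```

```text
[0.50208486 0.17661739 0.20557612] [ 0.22900728  0.07163844 -0.13894839]
[([227.1, 114.7], [219, 109, 16, 12, 135])] [([157.0, 172.1], [152, 171, 11, 3, 29])]
```

View pics/push.png

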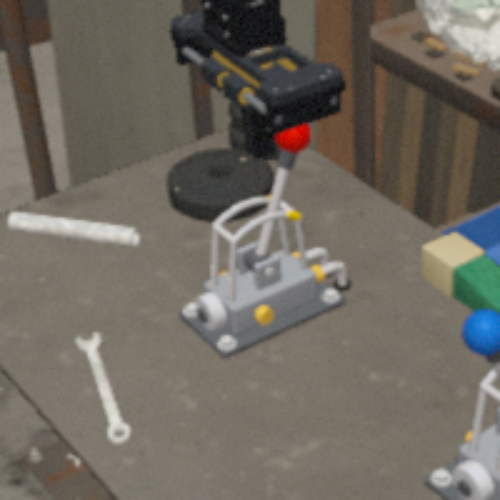

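The lever, with its knob at (293,137), now leans towards the yellow end. The contact force is zero, so it has dropped into the notch ahead of the fingers. I'll back off and measure it.

Call:
arm_command --pt "0 0 0 -1 0 0 1" --pt "0 0 0 -3 0 0 1" --pt "0 0 0 -5 0 -1 1" --pt "0 0 0 -7 0 -2 1" --pt "0 0 0 -9 0 -3 1" --pt "0 0 0 -11 0 -4 1" --pt "0 0 0 -12 0 -5 1" --pt "0 0 0 -12 0 -5 1"

```text
time_s: 4.17
tcp_pos: [0.3791, 0.1839, 0.2579]
ee_rot: [[0.998, -0.057, 0.004], [-0.057, -0.998, 0.004], [0.003, -0.004, -1.0]]
wrist_force: [0.2, -0.3, 0.1]
gripper_width: 0.005
gripper_force: 0.0
```

```bash
python3 - <<'E'
from h import *
s=sense(); print(s["tcp_pos"],s["wrist_force"])
s=capture("scene");t=capture("top")
for k in("red","blue"):
    a=[b for b in blobs(s["pixels"],k) if b[0][0]<310 and b[0][1]>80];b=[b for b in blobs(t["pixels"],k) if b[0][1]>130]
    print(a,b)
    if a and b: print(cross(ray(s,*a[0][0]),ray(t,*b[0][0])))
E
```

```text
[0.37912833 0.18391346 0.25787707] [ 0.17092011 -0.27500179  0.12958901]
[([226.5, 112.9], [219, 106, 16, 15, 190])] [([156.4, 180.2], [147, 171, 20, 20, 315])]
(array([0.53976186, 0.17700006, 0.19611217]), np.float64(0.002109041257567215))
[([303.8, 192.3], [295, 184, 18, 18, 262])] [([344.8, 218.7], [335, 210, 20, 19, 283])]
(array([ 0.47721531, -0.16550676,  0.19278355]), np.float64(0.0012910183662687505))
```

```bash
python3 -c "
from station import finish_job
print(finish_job())"
```

```text
the job is handed in; nothing more can be done
None
```

The red lever is in its float notch and holding by itself (knob measured at x = 0.540 m, about 0.71 rad), the blue lever did not move, the arm is clear of everything, and the job was handed in at about 4.3 s; no verdict was returned.

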